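# Stand a coated sample in the viewing stand and light it with the inspection torch

### The job

Take the sample panel with the round domed print out of the drying rack and slide it fully home into the groove of the viewing stand, roughly centred, its print towards the side where the torch holder stands, and let go. Then draw the torch out of its charging holder, tip it and finish holding it still in the air, lens about 10 cm in front of the print, slanting down at about 45 degrees with the beam on the middle of the print, so that I can look over the coat for bubbles. Leave the bare panel, the two bottles and the tape roll where they are.

Things in the scene. Friction and masses are not known exactly. Their poses are not given: they have to be found in the camera images.
- panel: Coated sample: white acrylic panel 6 thick (its x) x 90 wide (y) x 120 tall (z), about 95 g; on its -x face a round black openwork dome, the print, 50 across, 20 high, centred 58 above the lower edge (the top 37 mm are bare). Origin: middle of the lower edge. It starts upright in a rack notch, print to the robot's left (+y) within 0.35 rad, lower edge 15 above the bench.
- print (a point): Crown of the print, on panel: 23 in front (-x) of the panel's middle plane, 58 above its lower edge.
- blank: A bare white panel of the same 6 x 90 x 120, without a print, in another notch of the same rack, its middle plane 96 mm from the sample's. Origin: middle of the lower edge. To be left alone.
- rack: Wooden drying rack, fixed: two notched battens along its x, 170 long, 70 wide over all, 39 high. Five notches 32 apart (at x = -64, -32, 0, 32, 64), each 9 wide and 24 deep, floor 15 above the bench. Origin: centre of its underside; panels stand square across x.
- stand: Viewing stand, fixed: dark wooden block 66 (x) x 124 (y) x 38 (z) with one straight groove along its y in the middle of the top, open at both ends: 8 wide, 23 deep (floor 15 above the bench), lips bevelled 4 mm at 45 degrees (16 wide at the top). Origin: centre of its underside; its -x side looks to the robot's left (+y, within 0.5 rad), where the torch holder stands.
- torch: Dark metal torch, about 160 g: round head 38 across, 26 long, tapering to a round barrel 26 across from 42 to 150 behind the lens; rubber tail cap 28 across, ending 165 behind the lens. Origin: centre of the lens; z runs to the tail, the beam leaves along -z. It stands upright in the holder, lens down, lens 12 above the bench, loose, and lights itself when drawn out.
- holder: Charging holder, fixed: a foot 84 x 84 x 12 with an upright tube 53 outside, 45 inside, its rim 75 above the bench; the tube is plain, nothing latches. Origin: centre of the underside.
- bottle_a: Clear resin bottle, black cap, 60 across, 165 tall. Origin: centre of its foot. To be left alone.
- bottle_b: Clear hardener bottle, white cap, 60 across, 165 tall. Origin: centre of its foot. To be left alone.
- tape: Roll of masking tape lying flat, 100 across, 24 high. Origin: centre of its underside. To be left alone.
Mind the look-alikes: they are no part of the job. There is more than one size of the torch; the one meant has the size given above.

How it is judged:
By the outcome, as a careful person would: the job done as asked, in the order asked, and still so for the second after the job is handed in, while the arm keeps its last pose, push and grip.
It also fails if it takes over 58 s, if anything falls off the work surface, if the arm or the gripper's body presses on something with over 40 N, if the wrist force passes 120 N, or if a joint passes its speed limit or range.

### The arm

A 7-joint arm with a two-finger parallel gripper is mounted at the origin on the work surface. World frame = base frame: x ahead of the robot, y to its left, z up, the work surface at z = 0. Lengths are in m, angles in rad, forces in N, time in s.
With the tool pointing down it reaches from about 0.425 to 0.875 m from the base axis. Payload 4.7 kg.
Tool frame: the origin (TCP) lies midway between the tips of the shut fingers; the grasp point (between the pads) lies 19 mm behind it; z points along the fingers, y is the line along which they close (so a half turn about z gives the same grasp; the last joint's range is limited). The gripper opens to 87 mm and grips with 3 to 60 N. Pads are 19 mm wide; open, the fingers measure 117 mm over their backs; the gripper's body (75 mm by 190 mm) begins 51 mm behind the grasp point.
Start: joints at [1.235, 0.321, -0.07, 1.45, 0.023, 1.371, -0.057], TCP at [0.223, -0.611, 0.193] pointing down, gripper open.
Joint ranges: [-2.86, 2.86], [-0.3, 2.09], [-1.38, 1.24], [0.06, 2.45], [-1.56, 4.7], [0.09, 2.05], [-2.69, 2.69]. Speed limits (rad/s): [2.57, 2.57, 3.14, 3.14, 3.14, 3.14, 3.14].

### API

Orientations are given as a rotation vector (axis times angle).
In Python, from bench import ctrl gives the robot as it stands. The module is installed in compiled form; this text tells all that it offers.
- The arm moves only by the shell command python3 -m handwheel 'ROWS' [FORCE]. ROWS is JSON, a list of rows, each a list of 7 numbers: the finger opening in m, from 0 to 0.087, then the shift along the tool's x, y, z in m, then the turn, a rotation vector about the tool's x, y, z in degrees. A call has 1 to 12 rows; each row shifts and turns the commanded pose from where the row before left it, along the tool's axes as they then stand; what a row does not reach is not made up. A row lasts 1/8 s, in which the tool goes at most 62.5 mm and 10.7 degrees, less where a joint would pass 70% of its speed; a pose out of reach is approached as far as the arm can. A call is refused whole if a number of a shift passes 0.0625 or a number of a turn 10.7, either way. A call with a gripper value outside its range is refused whole. The fingers move at their own pace and stop on an object; FORCE is the grip in N (left out, the last holds). Time passes only in rows, so rows that do not move let the fingers close. It gives the time, the measured TCP pose, the force, the opening and the grip force at its end, in the units of the state.
- ctrl.get_state(): the state, without advancing time (a new reading comes with each control period).
- ctrl.get_image(name): name is "scene" or "top" or "wrist"; returns (picture, depth): 480x640x3 uint8, blue, green, red; 480x640 float32, m along the optical axis (not along the pixel's ray), 0 where there is no reading.
- ctrl.camera_info(name): a dict with "intrinsics" (3x3 intrinsics, pixels), "R" (3x3) and "t" (3): a world point X has camera coordinates R X + t. Camera axes: x right, y down, z forward; pixel columns grow to the right and rows downward; lengths in m; the calibration is good to about 2 mm. A picture is of the moment at which its call begins: read the wrist's pose just before it. camera_info takes no time and is no camera call; for the wrist camera it gives the pose at the moment of the call.
- ctrl.close_job(): hands the job in; it is judged then, once.
The state is a dict: "time": time; "joint_positions": joint angles; "qd": joint speeds; "joint_torque": joint torques, N m; "position": TCP position; "tool_rot": TCP orientation; "ft_force": force on the tool from outside, world axes, zero at the start; "torque": the same for the moment, N m; "grip_width": opening from 0.0 (shut) to 1.0 (fully open); "grip_force": force on a finger pad.
Only numpy, scipy, OpenCV 4.12 (cv2) and the standard library are available. Lean on these libraries where they do the work, as an engineer would, in place of code of your own. Each camera call takes 0.05 s, during which the arm holds its last target. There are 200 camera calls.

## Working session

There is one attempt and no reset: what is moved stays moved. The work goes in short steps, Python scripts to look and compute and a shell command to move; the robot and the scene stay as the last step left them, time stands still between calls to the robot, and variables do not carry over. Pictures are saved under pics/ and viewed, at most 10 in all, crops included, and the job is handed in when it is done.

```bash
mkdir -p pics
cat > h.py <<'E'
import numpy as np, cv2
from bench import ctrl
from scipy.spatial.transform import Rotation as R
def grab(n):
    ci=ctrl.camera_info(n); im,d=ctrl.get_image(n)
    np.savez(f'{n}.npz',im=im,d=d,K=ci['intrinsics'],R=ci['R'],t=ci['t']); return im,d,ci
def load(n):
    z=np.load(f'{n}.npz'); return z['im'],z['d'],dict(intrinsics=z['K'],R=z['R'],t=z['t'])
def cloud(d,ci):
    K=np.array(ci['intrinsics']);v,u=np.mgrid[:480,:640]
    c=np.stack([(u-K[0,2])/K[0,0]*d,(v-K[1,2])/K[1,1]*d,d],-1)
    return (c-np.array(ci['t']))@np.array(ci['R'])   # R^T(c-t)
def proj(X,ci):
    c=np.atleast_2d(X)@np.array(ci['R']).T+np.array(ci['t']);p=c@np.array(ci['intrinsics']).T;return p[:,:2]/p[:,2:]
E
python3 - <<'E'
from h import *
for n in ('scene','top'):
    im,d,ci=grab(n); cv2.imwrite(f'pics/{n}0.png',im); print(n,-np.array(ci['R']).T@ci['t'],(d>0).mean())
s=ctrl.get_state();print(s)
E
```

```text
scene [ 1.26965913 -0.49738481  1.25657645] 0.9957942708333334
top [ 0.51327885 -0.072683    0.95827205] 0.9963118489583334
{'time': 0.1, 'joint_positions': array([ 1.23510159,  0.3217833 , -0.07004536,  1.45154226,  0.02261825,
        1.37082285, -0.05687998]), 'qd': array([-2.29199814e-05, -8.24619443e-04,  8.71241903e-04, -3.90807636e-03,
       -2.42229972e-04, -2.45941945e-05, -1.83981879e-03]), 'joint_torque': array([-1.24023095e-04, -4.92571843e+01, -4.05754354e-01, -3.13399172e+01,
       -6.39761123e-02,  3.94750061e-02,  8.73104000e-05]), 'position': array([ 0.22249044, -0.6101483 ,  0.19205368]), 'tool_rot': array([-3.09197104e+00, -5.46382077e-01,  6.73812516e-04]), 'ft_force': array([ 0.30954797,  0.24726642, -0.92851072]), 'torque': array([-0.00910043, -0.02057494,  0.0304678 ]), 'grip_force': 0.0, 'grip_width': 0.9981744682749265}
```

View pics/scene0.png

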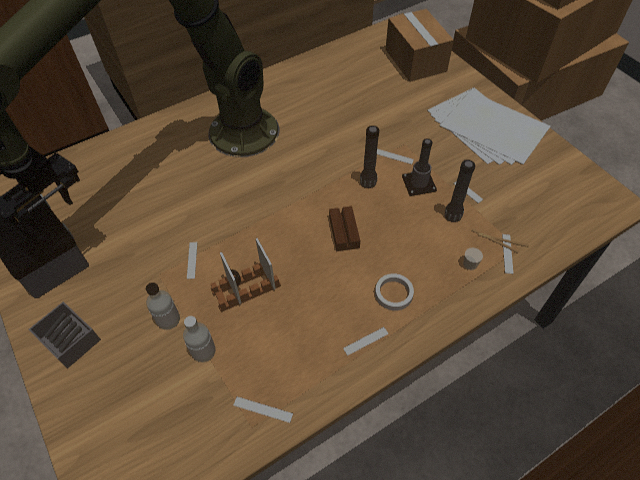

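View pics/top0.png

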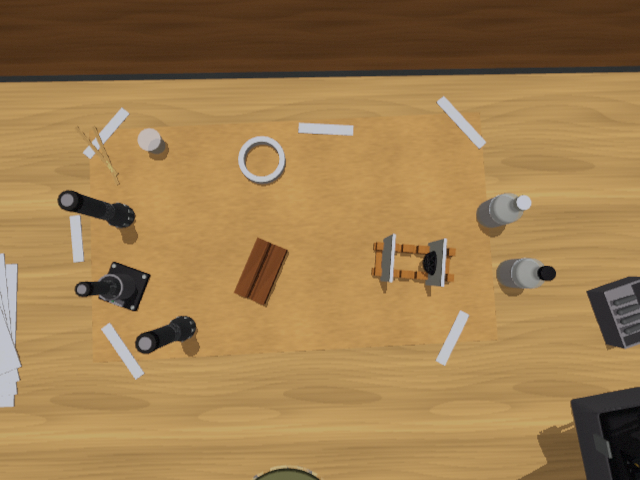

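The scene shows a rack with two panels. In the top view these are:
- **Panels:** the sample is at (445,262), with the black dome at (430,262). The blank is at (390,258).
- **Stand:** (262,272).
- **Torches:** one in the square-footed holder at (125,287), with free-standing ones at (122,215) and (182,327).

The torch in the holder fits the description. I'll measure these and confirm in a crop.

Run:
```python
from h import *
im,d,ci=load('top'); P=cloud(d,ci); ims,ds,cs=load('scene'); Ps=cloud(ds,cs)
def rect(m,name):
    q=P[m]; 
    (c,s,a)=cv2.minAreaRect(q[:,:2].astype(np.float32)); print(name,len(q),'c',np.round(c,4),'size',np.round(s,4),'ang',round(a,2),'z',np.round(np.percentile(q[:,2],[5,50,95]),4))
def box(u0,u1,v0,v1):
    m=np.zeros((480,640),bool); m[v0:v1,u0:u1]=1; return m
Z=P[...,2]
print('table z',np.median(Z[box(300,360,200,260)]))
rect(box(425,470,225,300)&(Z>.128)&(Z<.145),'sample top')
rect(box(370,410,225,300)&(Z>.128)&(Z<.145),'blank top')
rect(box(365,465,225,300)&(Z>.034)&(Z<.043),'rack top')
rect(box(225,300,225,315)&(Z>.034)&(Z<.043),'stand top')
rect(box(225,300,225,315)&(Z>.01)&(Z<.026),'groove')
rect(box(90,155,255,315)&(Z>.007)&(Z<.017),'foot')
rect(box(90,155,255,315)&(Z>.069)&(Z<.081),'rim')
rect(box(420,445,245,280)&(Z>.04)&(Z<.12),'dome')
for n,b in (('t1',(50,140,180,235)),('holder',(70,160,255,315)),('t3',(130,200,310,360))):
    m=box(*b); zt=np.percentile(Z[m],99.8); rect(m&(Z>zt-.006),n+' tip')
    for lo,hi in ((.085,.1),(.11,.13),(.14,.155)): rect(m&(Z>lo)&(Z<hi),f' {lo}-{hi}')
cv2.imwrite('pics/crop1.png',np.hstack([cv2.resize(ims[115:235,340:500],(400,300),interpolation=2)*1, cv2.resize(im[225:315,365:485],(400,300),interpolation=2)]))
```

```text
table z 0.0004993384332643706
sample top 192 c [ 0.5275 -0.3087] size [0.0068 0.0883] ang 83.63 z [0.1299 0.1343 0.1368]
blank top 182 c [ 0.5381 -0.2139] size [0.0068 0.0899] ang 83.66 z [0.1304 0.1342 0.1367]
rack top 673 c [ 0.531  -0.2775] size [0.1644 0.0853] ang 83.34 z [0.0357 0.0386 0.0413]
stand top 1637 c [0.5203 0.0442] size [0.0664 0.1238] ang 65.98 z [0.0349 0.0374 0.0401]
groove 239 c [0.5144 0.031 ] size [0.0378 0.1231] ang 66.13 z [0.0117 0.0153 0.0239]
foot 830 c [0.4945 0.3354] size [0.0845 0.0842] ang 69.34 z [0.0083 0.0116 0.0152]
rim 200 c [0.4953 0.3329] size [0.052  0.0473] ang 6.32 z [0.0703 0.0737 0.0777]
dome 512 c [ 0.5312 -0.2971] size [0.0219 0.071 ] ang 84.7 z [0.0408 0.0864 0.1154]
t1 tip 15 c [ 0.5133 -0.0727] size [0. 0.] ang 0.0 z [0.9583 0.9583 0.9583]
 0.085-0.1 62 c [0.6398 0.3319] size [0.0162 0.0345] ang 64.01 z [0.0861 0.0935 0.0991]
 0.11-0.13 101 c [0.6412 0.3322] size [0.0167 0.0348] ang 70.36 z [0.1115 0.1202 0.1291]
 0.14-0.155 77 c [0.6417 0.3324] size [0.0154 0.0332] ang 72.39 z [0.1407 0.1477 0.1537]
holder tip 24 c [ 0.5133 -0.0727] size [0. 0.] ang 0.0 z [0.9583 0.9583 0.9583]
 0.085-0.1 56 c [0.4967 0.3289] size [0.0266 0.0144] ang 14.61 z [0.0856 0.094  0.099 ]
 0.11-0.13 67 c [0.4941 0.327 ] size [0.0102 0.0241] ang 87.84 z [0.111  0.1211 0.1295]
 0.14-0.155 56 c [0.495  0.3268] size [0.0237 0.0084] ang 0.38 z [0.1408 0.1466 0.1544]
t3 tip 9 c [ 0.5133 -0.0727] size [0. 0.] ang 0.0 z [0.9583 0.9583 0.9583]
 0.085-0.1 48 c [0.4092 0.2003] size [0.0334 0.0121] ang 21.73 z [0.0854 0.093  0.0989]
 0.11-0.13 77 c [0.4087 0.2021] size [0.0343 0.0174] ang 22.94 z [0.1108 0.1177 0.1295]
 0.14-0.155 57 c [0.4084 0.2016] size [0.0331 0.0145] ang 19.86 z [0.1405 0.147  0.1541]
```

View pics/crop1.png

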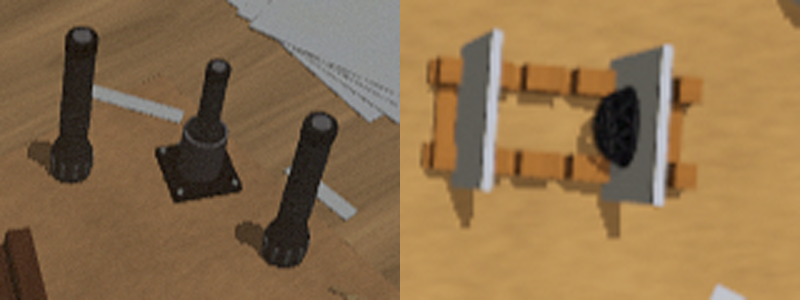

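The crop confirms two things:
- **Torch:** the one in the square-footed holder is slim (24–27 mm measured against 26 given). The two free-standing ones have 34 mm barrels, so they are look-alikes.
- **Sample:** it is the right-hand panel, with the dome on its left side. Its 95.4 mm spacing from the blank fits.

I'll start moving above the sample.

```bash
cat >> h.py <<'E'
def goto(pos,yaw_y=None):
    """rows needed from the measured pose: shift in present tool axes; yaw (deg about tool z) to put tool y at world yaw"""
    s=ctrl.get_state(); M=R.from_rotvec(s['tool_rot']).as_matrix()
    print('TCP',np.round(s['position'],4),'tool x/y/z',np.round(M.T,3).tolist(),'t',round(s['time'],2),'q',np.round(s['joint_positions'],2))
    print('tool shift',np.round(M.T@(np.array(pos)-s['position']),4))
    if yaw_y is not None:
        y=np.degrees(np.arctan2(M[1,1],M[0,1])); print('tool-z turn',round((y-yaw_y+180)%360-180,2))
E
python3 - <<'E'
from h import *
im,d,ci=load('top'); P=cloud(d,ci)
m=np.zeros((480,640),bool); m[225:300,425:470]=1
n=np.array([np.cos(np.radians(83.63)),np.sin(np.radians(83.63)),0]); c=np.array([.5275,-.3087,0]); g=np.array([n[1],-n[0],0])
q=P[m]-c; a=q@n; w=q@g; f=(abs(a)<.02)&(abs(w)<.043)&(abs(w)>.028)&(q[:,2]>.045)&(q[:,2]<.125)
p=np.polyfit(q[f,2],a[f],1); print('face lean mm per m',p*1000,'at z .015',np.polyval(p,.015),'at .135',np.polyval(p,.135),f.sum())
for b,nm in (((470,550,180,230),'b'),((495,560,245,300),'a')):
    mm=np.zeros((480,640),bool); mm[b[2]:b[3],b[0]:b[1]]=1; z=P[...,2]
    k=mm&(z>.15)&(z<.18); print(nm,P[k].mean(0),P[k][:,2].max())
for b,nm in (((50,140,180,235),'t1'),((130,200,310,360),'t3'),((70,160,255,315),'t2')):
    mm=np.zeros((480,640),bool); mm[b[2]:b[3],b[0]:b[1]]=1; z=P[...,2]
    k=mm&(z>.16)&(z<.4); zz=z[k]; print(nm,np.percentile(zz,[50,90,98]),P[k&(z>np.percentile(zz,70))].mean(0))
E
python3 -m handwheel '[[0.05,0.0,0,-0.045,0,0,0],[0.05,0.049,-0.0225,0,0,0,0],[0.05,0.049,-0.0225,0,0,0,0],[0.05,0.049,-0.0225,0,0,0,0],[0.05,0.049,-0.0225,0,0,0,0],[0.05,0.049,-0.0225,0,0,0,0],[0.05,0.049,-0.0225,0,0,0,0],[0.05,0.049,-0.0225,0,0,0,0],[0.05,0.047,-0.0215,0,0,0,0],[0.05,0,0,0,0,0,8.8],[0.05,0,0,0,0,0,8.8],[0.05,0,0,0,0,0,8.8]]' 25
python3 -c "
from h import *
goto([.5275,-.3087,.105],-96.37)"
```

```text
face lean mm per m [0.339435   2.40916169] at z .015 0.0024142532134253276 at .135 0.0024549854129536836 163
b [ 0.63110849 -0.44842448  0.16285599] 0.16808025281829164
a [ 0.50339637 -0.48554053  0.1629436 ] 0.16847167171068006
t1 [0.21387591 0.21738144 0.2185057 ] [0.64375916 0.34058171 0.21710142]
t3 [0.2146843  0.21719182 0.21864979] [0.40529584 0.21054339 0.21706753]
t2 [0.17635992 0.17833805 0.17939736] [0.49503182 0.33520289 0.17808493]
time: 1.6
position: [0.5276, -0.3085, 0.2374]
tool_rot: [-3.136, 0.181, 0.002]
ft_force: [0.8, 0.5, 0.3]
grip_width: 0.575
grip_force: 0.0
TCP [ 0.5276 -0.3085  0.2374] tool x/y/z [[0.993, -0.115, -0.001], [-0.115, -0.993, -0.0], [-0.001, 0.0, -1.0]] t 1.6 q [ 0.72  0.24 -0.28  1.48  0.07  1.44 -1.25]
tool shift [1.000e-04 2.000e-04 1.324e-01]
tool-z turn -0.25
```

```bash
python3 -m handwheel '[[0.05,0,0,0.045,0,0,0],[0.05,0,0,0.045,0,0,0],[0.05,0,0,0.025,0,0,0],[0.05,0,0,0.019,0,0,0],[0.05,0,0,0,0,0,0],[0.0,0,0,0,0,0,0],[0.0,0,0,0,0,0,0],[0.0,0,0,0,0,0,0],[0.0,0,0,0,0,0,0]]' 30
```

```text
time: 2.72
position: [0.528, -0.309, 0.1045]
tool_rot: [3.136, -0.174, 0.001]
ft_force: [0.3, 0.8, -0.4]
grip_width: 0.202
grip_force: 0.0
```

```bash
python3 -m handwheel '[[0.0,0,0,0,0,0,0],[0.0,0,0,0,0,0,0],[0.0,0,0,0,0,0,0],[0.0,0,0,0,0,0,0]]' 30; python3 -m handwheel '[[0.0,0,0,-0.02,0,0,0],[0.0,0,0,-0.035,0,0,0],[0.0,0,0,-0.045,0,0,0],[0.0,0,0,-0.045,0,0,0],[0,0,0,0,0,0,0]]'
python3 - <<'E'
from h import *
# keep panel centre over stand centre: TCP sits at ~0 offset from panel centre
goto([.5203,.0442,.249],-114.0)
im,d,ci=grab('wrist'); cv2.imwrite('pics/w1.png',im)
E
```

```text
time: 3.22
position: [0.5278, -0.3089, 0.1041]
tool_rot: [3.137, -0.174, 0.0]
ft_force: [-1.3, 0.4, 1.6]
grip_width: 0.047
grip_force: 30.0
time: 3.85
position: [0.5302, -0.3098, 0.2552]
tool_rot: [3.132, -0.174, 0.013]
ft_force: [0.5, 0.4, -1.0]
grip_width: 0.052
grip_force: 30.0
TCP [ 0.5302 -0.3098  0.2552] tool x/y/z [[0.994, -0.111, 0.009], [-0.111, -0.994, 0.004], [0.008, -0.005, -1.0]] t 3.85 q [ 0.72  0.23 -0.28  1.45  0.06  1.46 -1.24]
tool shift [-0.049  -0.3508  0.0043]
tool-z turn 17.65
```

View pics/w1.png

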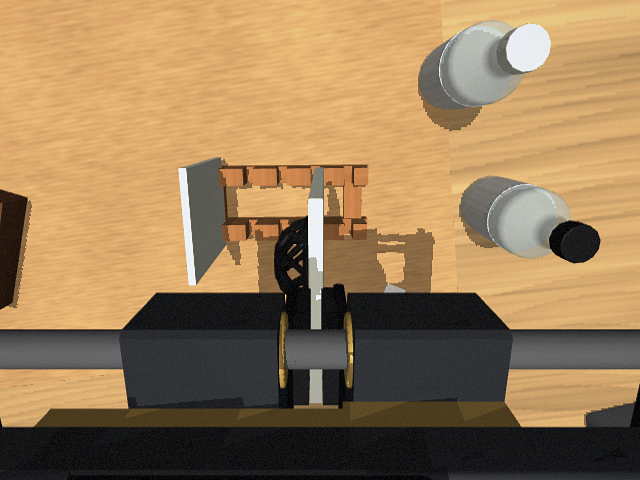

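The wrist picture shows the sample held between the fingers at (315,200–400), with the dome on its left at (293,255). The blank at (185,230) and both bottles are undisturbed. Now I carry it over the stand.

```bash
python3 -m handwheel '[[0,-0.006,-0.044,0,0,0,0],[0,-0.006,-0.044,0,0,0,0],[0,-0.006,-0.044,0,0,0,0],[0,-0.006,-0.044,0,0,0,0],[0,-0.006,-0.044,0,0,0,0],[0,-0.006,-0.044,0,0,0,0],[0,-0.006,-0.044,0,0,0,0],[0,-0.006,-0.043,0,0,0,0],[0,0,0,0,0,0,8.8],[0,0,0,0,0,0,8.8],[0,0,0,0,0,0,0]]' 30
python3 - <<'E'
from h import *
im,d,ci=grab('wrist'); cv2.imwrite('pics/w2.png',im)
im,d,ci=grab('top'); P=cloud(d,ci); cv2.imwrite('pics/top2.png',im)
goto([.5203,.0442,.249],-114.0)
E
```

```text
time: 5.28
position: [0.5181, 0.0453, 0.248]
tool_rot: [3.073, -0.649, -0.003]
ft_force: [0.8, 0.3, -1.2]
grip_width: 0.052
grip_force: 30.0
TCP [0.5184 0.0452 0.2483] tool x/y/z [[0.915, -0.404, -0.001], [-0.404, -0.915, 0.001], [-0.001, -0.0, -1.0]] t 5.38 q [ 0.39  0.05 -0.54  1.67  0.03  1.44 -2.14]
tool shift [ 0.0021  0.0001 -0.0007]
tool-z turn 0.19
```

View pics/top2.png

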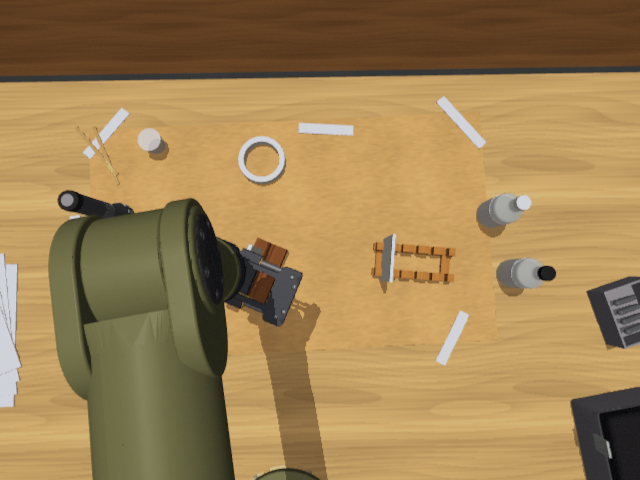

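The top view is blocked by the arm, so I check panel against groove with the wrist depth.

Run:
```python
from h import *
im,d,ci=load('wrist'); P=cloud(d,ci)
s=ctrl.get_state(); M=R.from_rotvec(s['tool_rot']).as_matrix(); T=(P-s['position'])@M  # tool frame
z=P[...,2]
w=(im.min(-1)>110)&(abs(T[...,1])<.03)&(z>.12)&(z<.32)
q=T[w]; print('panel',w.sum(),'y',np.percentile(q[:,1],[2,50,98]),'x',np.percentile(q[:,0],[1,99]),'z',np.percentile(q[:,2],[1,99]))
# panel: line y vs x at top edge
e=w&(abs(z-z[w].max())<.012)
e=w&(T[...,2]<-.02)
if e.sum()>10: print('top edge y=ax+b',np.polyfit(T[e][:,0],T[e][:,1],1),e.sum(),T[e][:,0].min(),T[e][:,0].max())
st=(z>.032)&(z<.044)&(np.hypot(P[...,0]-.52,P[...,1]-.044)<.08)
(c,sz,a)=cv2.minAreaRect(P[st][:,:2].astype(np.float32)); print('stand vis',c,sz,a,st.sum())
n=np.array([np.cos(np.radians(65.98)),np.sin(np.radians(65.98))]); g=np.array([n[1],-n[0]])
q=P[st][:,:2]-[.5203,.0442]; print('across',np.percentile(q@n,[.5,99.5]),'along',np.percentile(q@g,[.5,99.5]))
gr=(z>.01)&(z<.03)&(np.abs((P[...,:2]-[.5203,.0442])@n)<.015)&(np.abs((P[...,:2]-[.5203,.0442])@g)<.06)
q=P[gr][:,:2]-[.5203,.0442]; print('groove',gr.sum(),np.percentile(q@n,[2,50,98]),np.polyfit(q@g,q@n,1) if gr.sum()>9 else '')
```

```text
panel 2331 y [-0.00363746 -0.00099391  0.00192234] x [-0.04286588  0.04568677] z [-0.03103516  0.05543758]
top edge y=ax+b [-0.0009922  -0.00085404] 2168 -0.04406874525727823 0.0458497884631322
stand vis (0.5217636227607727, 0.04425784945487976) (0.06608990579843521, 0.12428556382656097) 66.18572235107422 6460
across [-0.0321609  0.0333474] along [-0.05928368  0.06339993]
groove 280 [-0.00265029  0.00125574  0.00417805] [-0.04024565  0.00274499]
```

View pics/w2.png

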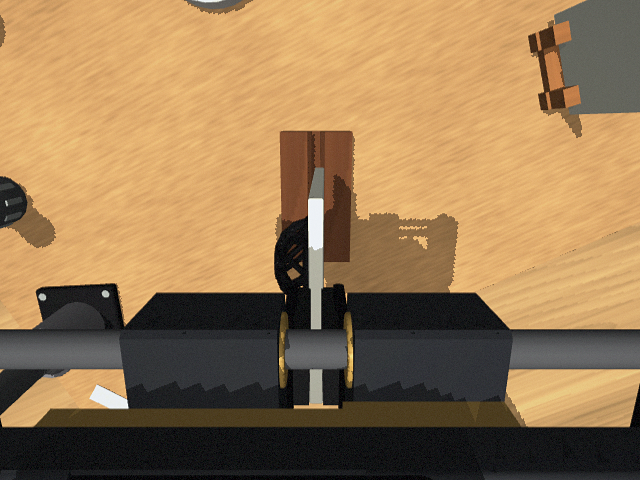

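The wrist picture shows the stand at (317,195), with the held panel over its groove, and the dome at (293,255) on the torch side. The lateral error is under 1 mm and the panel is about 2.6 mm short along the groove. I correct that and lower it.

```bash
python3 -m handwheel '[[0,0.0026,0,0.02,0,0,0],[0,0,0,0.04,0,0,0],[0,0,0,0.035,0,0,0],[0,0,0,0.015,0,0,0],[0,0,0,0.006,0,0,0],[0,0,0,0.006,0,0,0],[0,0,0,0.006,0,0,0],[0,0,0,0.006,0,0,0],[0,0,0,0,0,0,0]]' 30
```

```text
time: 6.5
position: [0.5211, 0.0442, 0.1147]
tool_rot: [3.073, -0.652, -0.001]
ft_force: [-0.5, 0.0, -0.2]
grip_width: 0.051
grip_force: 30.0
```

```bash
python3 -m handwheel '[[0,0,0,0.004,0,0,0],[0,0,0,0.003,0,0,0],[0,0,0,0.002,0,0,0],[0,0,0,0.0015,0,0,0],[0,0,0,0.001,0,0,0],[0,0,0,0,0,0,0]]' 30
```

```text
time: 7.25
position: [0.5216, 0.0446, 0.1041]
tool_rot: [-3.073, 0.652, -0.001]
ft_force: [-1.5, 0.6, 2.8]
grip_width: 0.05
grip_force: 30.0
```

```bash
python3 -m handwheel '[[0,0,0,0.001,0,0,0],[0,0,0,0.0005,0,0,0],[0.06,0,0,0,0,0,0],[0.06,0,0,0,0,0,0],[0.06,0,0,0,0,0,0],[0.06,0,0,0,0,0,0]]' 30;  python3 -m handwheel '[[0.06,0,0,-0.03,0,0,0],[0.06,0,0,-0.04,0,0,0],[0.06,0,0,-0.05,0,0,0],[0.06,0,0,-0.05,0,0,0],[0.087,0,0,0,0,0,0]]' 30
python3 - <<'E'
from h import *
im,d,ci=grab('wrist'); P=cloud(d,ci); cv2.imwrite('pics/w3.png',im); z=P[...,2]
w=(im.min(-1)>110)&(np.hypot(P[...,0]-.521,P[...,1]-.044)<.07)&(z>.06)&(z<.16)
t=w&(z>.128); (c,sz,a)=cv2.minAreaRect(P[t][:,:2].astype(np.float32)); print('top edge',c,sz,a,np.percentile(P[t][:,2],[5,50,95]))
st=(z>.032)&(z<.044)&(np.hypot(P[...,0]-.52,P[...,1]-.044)<.08)
print('stand',cv2.minAreaRect(P[st][:,:2].astype(np.float32)))
goto([.495,.3352,.27],-24)
E
```

```text
time: 8.0
position: [0.5211, 0.0441, 0.1017]
tool_rot: [3.073, -0.652, -0.001]
ft_force: [0.2, -0.3, -0.7]
grip_width: 0.416
grip_force: 0.0
time: 8.62
position: [0.5238, 0.0447, 0.2764]
tool_rot: [-3.072, 0.652, -0.013]
ft_force: [-0.2, 0.5, -0.1]
grip_width: 0.74
grip_force: 0.0
top edge (0.521661639213562, 0.04268310219049454) (0.005581459030508995, 0.08881861716508865) 66.09219360351562 [0.13290299 0.13418745 0.13534351]
stand ((0.5214318633079529, 0.044337719678878784), (0.06602711230516434, 0.12422513216733932), 66.13583374023438)
TCP [0.5224 0.0444 0.2737] tool x/y/z [[0.914, -0.406, 0.003], [-0.406, -0.914, -0.001], [0.004, -0.0, -1.0]] t 8.68 q [ 0.39  0.05 -0.54  1.62  0.02  1.48 -2.14]
tool shift [-0.1431 -0.2546  0.0035]
tool-z turn -89.96
```

View pics/w3.png

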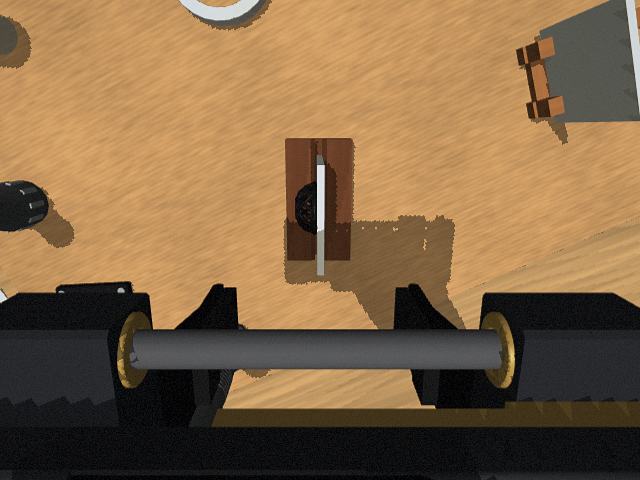

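The panel sits home: its top edge is at z = 0.134, it is centred within 2 mm, parallel to the groove, and the dome at (307,205) faces the holder side. Next I go to the torch.

```bash
python3 -m handwheel '[[0.087,0,0,0,0,0,-10],[0.087,0,0,0,0,0,-10],[0.087,0,0,0,0,0,-10],[0.087,0,0,0,0,0,-10],[0.087,0,0,0,0,0,-10],[0.087,0,0,0,0,0,-10],[0.087,0,0,0,0,0,-10],[0.087,0,0,0,0,0,-10],[0.087,0,0,0,0,0,-10]]' 60
python3 -m handwheel '[[0.087,0.0424,-0.0239,0,0,0,0],[0.087,0.0424,-0.0239,0,0,0,0],[0.087,0.0424,-0.0239,0,0,0,0],[0.087,0.0424,-0.0239,0,0,0,0],[0.087,0.0424,-0.0239,0,0,0,0],[0.087,0.0424,-0.0239,0,0,0,0],[0.087,0,0,0,0,0,0]]' 60
python3 - <<'E'
from h import *
goto([.495,.3352,.115],-24)
im,d,ci=grab('wrist'); P=cloud(d,ci); z=P[...,2]
r=np.hypot(P[...,0]-.495,P[...,1]-.335)
for lo,hi,nm in ((.16,.185,'tail'),(.069,.08,'rim'),(.009,.015,'foot')):
    k=(r<.065)&(z>lo)&(z<hi); 
    if k.sum()>5: print(nm,k.sum(),cv2.minAreaRect(P[k][:,:2].astype(np.float32)),np.percentile(z[k],[5,95]))
E
```

```text
time: 9.8
position: [0.5204, 0.044, 0.27]
tool_rot: [-2.628, -1.719, 0.004]
ft_force: [-0.1, 0.1, 1.4]
grip_width: 0.999
grip_force: 0.0
time: 10.68
position: [0.4901, 0.3395, 0.2699]
tool_rot: [-2.624, -1.721, 0.005]
ft_force: [-0.3, -0.3, 0.7]
grip_width: 1.001
grip_force: 0.0
TCP [0.4901 0.3395 0.2699] tool x/y/z [[0.398, 0.917, -0.001], [0.917, -0.398, -0.005], [-0.005, 0.001, -1.0]] t 10.68 q [ 0.02  0.27 -0.81  1.44  0.19  1.51 -1.2 ]
tool shift [-0.0019  0.0069  0.1548]
tool-z turn 0.54
tail 1282 ((0.4960666000843048, 0.3367752134799957), (0.0268209557980299, 0.02650199644267559), 64.88361358642578) [0.16940921 0.17791296]
rim 632 ((0.4971131980419159, 0.340069055557251), (0.04500393941998482, 0.05166837200522423), 71.76858520507812) [0.07148438 0.07558916]
foot 3068 ((0.4959772229194641, 0.33655229210853577), (0.08363179117441177, 0.08378766477108002), 69.10411834716797) [0.00968432 0.01333902]
```

```bash
python3 -m handwheel '[[0.087,0,0.0073,0.02,0,0,0.5],[0.087,0,0,0.045,0,0,0],[0.087,0,0,0.045,0,0,0],[0.087,0,0,0.03,0,0,0],[0.087,0,0,0.015,0,0,0],[0.087,0,0,0,0,0,0],[0.0,0,0,0,0,0,0],[0.0,0,0,0,0,0,0],[0.0,0,0,0,0,0,0],[0.0,0,0,0,0,0,0],[0.0,0,0,0,0,0,0]]' 60; python3 -m handwheel '[[0.0,0,0,0,0,0,0],[0.0,0,0,0,0,0,0],[0.0,0,0,0,0,0,0]]' 60
python3 -c "
from h import *
goto([.4961,.3367,.115],-24)"
```

```text
time: 12.1
position: [0.5003, 0.3321, 0.1171]
tool_rot: [2.641, 1.7, 0.0]
ft_force: [0.6, -0.6, -0.2]
grip_width: 0.517
grip_force: 0.0
time: 12.48
position: [0.4999, 0.3321, 0.1169]
tool_rot: [-2.641, -1.7, 0.001]
ft_force: [-0.1, 0.4, 0.0]
grip_width: 0.291
grip_force: 59.8
TCP [0.4999 0.3321 0.1169] tool x/y/z [[0.414, 0.91, -0.0], [0.91, -0.414, -0.001], [-0.001, 0.0, -1.0]] t 12.47 q [ 0.01  0.36 -0.78  1.66  0.27  1.23 -1.25]
tool shift [ 0.0026 -0.0054  0.0019]
tool-z turn -0.45
```

```bash
python3 -m handwheel '[[0.0,0,0,-0.015,0,0,0],[0.0,0,0,-0.025,0,0,0],[0.0,0,0,-0.035,0,0,0],[0.0,0,0,-0.035,0,0,0],[0.0,0,0,-0.02,0,0,0],[0.0,0,0,-0.01,0,0,0],[0,0,0,0,0,0,0]]' 60; python3 -m handwheel '[[0.0,-0.0144,0.0229,0,0,0,0],[0.0,-0.0144,0.0229,0,0,0,0],[0.0,-0.0144,0.0229,0,0,0,0],[0.0,-0.0144,0.0229,0,0,0,0],[0.0,-0.0144,0.0229,0,0,0,0],[0.0,-0.0144,0.0229,0,0,0,0],[0,0,0,0,0,0,0]]'
python3 -c "
from h import *
goto([.5897,.1965,.218],-24)"
```

```text
time: 13.35
position: [0.5002, 0.3319, 0.2569]
tool_rot: [2.641, 1.7, -0.0]
ft_force: [0.4, 0.3, -1.4]
grip_width: 0.292
grip_force: 59.8
time: 14.22
position: [0.5905, 0.1927, 0.2547]
tool_rot: [2.646, 1.693, -0.006]
ft_force: [-0.3, 0.3, -3.0]
grip_width: 0.288
grip_force: 59.8
TCP [0.5905 0.1927 0.2547] tool x/y/z [[0.419, 0.908, -0.003], [0.908, -0.419, -0.002], [-0.003, -0.002, -1.0]] t 14.22 q [ 0.21  0.32 -0.72  1.41  0.21  1.5  -0.94]
tool shift [ 0.0033 -0.0022  0.0367]
tool-z turn -0.75
```

```bash
python3 -m handwheel '[[0,0,0,0,0,-6,0],[0,0,0,0,0,-6,0],[0,0,0,0,0,-6,0],[0,0,0,0,0,-6,0],[0,0,0,0,0,-6,0],[0,0,0,0,0,-5,0],[0,0,0,0,0,-5,0],[0,0,0,0,0,-5,0],[0,0,0,0,0,0,0]]'
python3 -c "
from h import *
goto([.5897,.1965,.218])
im,d,ci=grab('scene'); cv2.imwrite('pics/s4.png',cv2.resize(im[60:330,180:540],(800,600)))
im,d,ci=grab('top'); im,d,ci=grab('wrist');cv2.imwrite('pics/w4.png',im)"
```

```text
time: 15.35
position: [0.5881, 0.191, 0.2386]
tool_rot: [2.218, 1.431, -0.865]
ft_force: [-0.1, -0.0, -0.8]
grip_width: 0.289
grip_force: 59.8
TCP [0.5881 0.191  0.2386] tool x/y/z [[0.299, 0.685, -0.664], [0.906, -0.421, -0.026], [-0.298, -0.594, -0.747]] t 15.35 q [-0.68  0.75  0.2   0.95  0.3   2.05 -0.86]
tool shift [ 0.0179 -0.0003  0.0116]
```

View pics/s4.png

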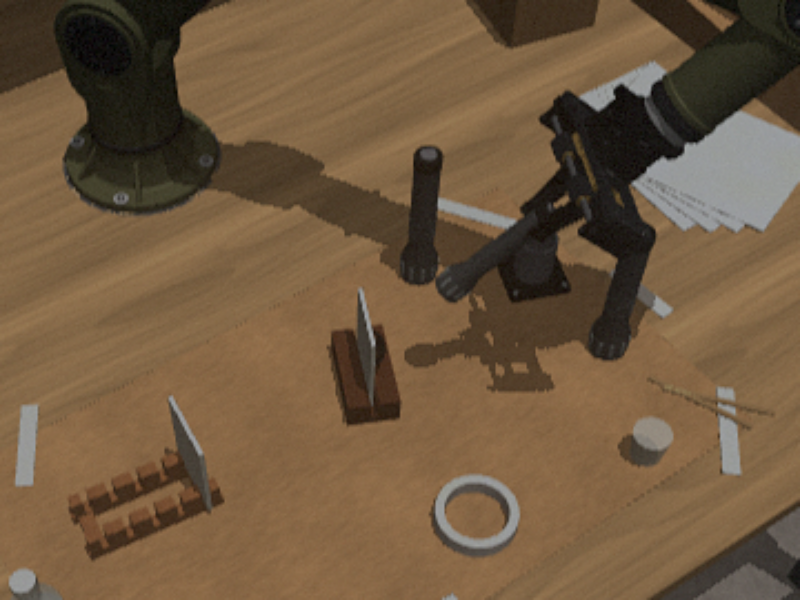

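The crop shows the torch lit and tilted, lens at about (452,285), pointing towards the panel at (367,345). The wrist joint stopped at its limit (q6 = 2.05) at a tilt of about 42°. I measure the true torch axis in case it slipped.

```bash
cat > ax.py <<'E'
from h import *
s=ctrl.get_state(); M=R.from_rotvec(s['tool_rot']).as_matrix(); A=[]
for n in ('scene','top','wrist'):
    im,d,ci=grab(n); P=cloud(d,ci); T=(P-s['position'])@M
    k=(d>0)&(np.hypot(T[...,0],T[...,1])<.06)&(T[...,2]>.008)&(T[...,2]<.14)&(P[...,2]>.04)
    k&=im.max(-1)<(190 if n=='wrist' else 120)
    q=T[k]; print(n,len(q)); 
    if len(q)<30: continue
    for z0 in np.arange(.01,.13,.02):
        j=(q[:,2]>=z0)&(q[:,2]<z0+.02)
        if j.sum()>4: print(' z%.2f'%z0,j.sum(),'x',np.round(np.percentile(q[j,0],[3,97]),4),'y',np.round(np.percentile(q[j,1],[3,97]),4))
goto([.5897,.1965,.218])
E
python3 ax.py
```

```text
scene 417
 z0.01 74 x [-0.0124  0.0087] y [-0.0086  0.0129]
 z0.03 72 x [-0.0121  0.0084] y [-0.0099  0.0117]
 z0.05 89 x [-0.0132  0.0079] y [-0.0107  0.0131]
 z0.07 114 x [-0.0172  0.0138] y [-0.0126  0.0175]
 z0.09 60 x [-0.0162  0.0125] y [-0.0123  0.0168]
top 926
 z0.01 180 x [-0.0117  0.0002] y [-0.015   0.0098]
 z0.03 167 x [-0.0116 -0.0004] y [-0.0154  0.009 ]
 z0.05 177 x [-0.0119  0.001 ] y [-0.0168  0.0091]
 z0.07 247 x [-0.0163  0.0019] y [-0.0215  0.0134]
 z0.09 139 x [-0.0167  0.0001] y [-0.0224  0.0131]
wrist 2626
 z0.01 580 x [0.006  0.0164] y [-0.0137  0.0109]
 z0.03 345 x [0.0085 0.0167] y [-0.0137  0.0096]
 z0.05 667 x [0.0033 0.019 ] y [-0.017   0.0113]
 z0.07 833 x [-0.0011  0.0231] y [-0.0206  0.0149]
 z0.09 145 x [0.0073 0.0235] y [-0.021   0.0134]
TCP [0.5883 0.1914 0.2409] tool x/y/z [[0.298, 0.692, -0.657], [0.907, -0.42, -0.031], [-0.298, -0.587, -0.753]] t 15.65 q [-0.67  0.74  0.19  0.95  0.3   2.05 -0.85]
tool shift [ 0.019  -0.0002  0.0138]
```

View pics/w4.png

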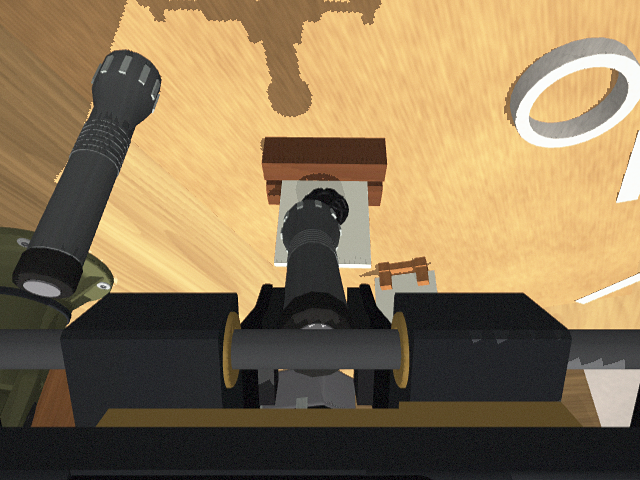

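The wrist picture shows the torch gripped straight (barrel at (315,290), axis parallel to the tool, no slip), aimed near the dome at (322,200). I shift to the target and try for the last few degrees of tilt.

```bash
cat > aim.py <<'E'
from h import *
s=ctrl.get_state(); M=R.from_rotvec(s['tool_rot']).as_matrix(); d=M[:,2]; p=s['position']+M@[.002,-.002,0]
n=np.array([.405,.914,0]); crown=np.r_[.5217,.043,.073]+.023*n; L=p+.105*d
t=(crown-L)@d; tc=(crown-L)@n/(d@n)
print('slant',np.degrees(np.arcsin(-d[2])),'az',np.degrees(np.arctan2(-d[1],-d[0])),'dist',np.linalg.norm(crown-L),'miss perp',np.linalg.norm(crown-L-t*d),'shift for 0.10',np.round(M.T@(crown-L-.1*d),4),'q6',s['joint_positions'],'t',s['time'])
E
python3 -m handwheel '[[0,0.0016,0.0045,0.0064,0,0,0],[0,0.0016,0.0045,0.0064,0,0,0],[0,0,0,0,0,0,0]]'; python3 aim.py; python3 -m handwheel '[[0,0,0,0,0,-2,0],[0,0,0,0,0,-2,0],[0,0,0,0,0,-2,0],[0,0,0,0,0,0,0]]'; python3 aim.py
```

```text
time: 16.02
position: [0.5937, 0.1805, 0.2279]
tool_rot: [2.224, 1.434, -0.864]
ft_force: [-0.3, 0.3, -1.9]
grip_width: 0.288
grip_force: 59.8
slant 48.59118645564947 az 63.06720423160688 dist 0.09861873274708692 miss perp 0.0017303944529298058 shift for 0.10 [ 0.0014 -0.001  -0.0014] q6 [-0.65871191  0.74638621  0.19465297  0.96794101  0.29845612  2.02688936
 -0.84901941] t 16.025
time: 16.52
position: [0.5935, 0.1795, 0.226]
tool_rot: [2.148, 1.383, -0.964]
ft_force: [-0.4, -0.3, -1.7]
grip_width: 0.288
grip_force: 59.8
slant 42.66380639455836 az 63.33099657190681 dist 0.0976027715524471 miss perp 0.021722865326428007 shift for 0.10 [ 0.0217 -0.0011 -0.0048] q6 [-0.90939263  0.90845259  0.74451278  0.92383341  0.04936713  2.05254209
 -0.63415075] t 16.525
```

```bash
python3 -m handwheel '[[0,0,0,0,0,2.3,0],[0,0.0065,0,-0.0025,0,0,0],[0,0.0065,0,-0.0025,0,0,0],[0,0,0,0,0,0,0],[0,0,0,0,0,0,0]]'; python3 aim.py
```

```text
time: 17.15
position: [0.5985, 0.1914, 0.22]
tool_rot: [2.182, 1.409, -0.926]
ft_force: [-0.7, 0.7, -2.4]
grip_width: 0.294
grip_force: 59.8
slant 45.21981137525397 az 62.91612597355742 dist 0.10090057741782528 miss perp 0.0006705674877679817 shift for 0.10 [-0.0007 -0.      0.0009] q6 [-0.90268327  0.90648019  0.74027127  0.9094238   0.01274524  2.04061728
 -0.64478814] t 17.15
```

```bash
python3 ax.py | grep -v '^ z0.0[135]'; python3 aim.py
python3 - <<'E'
from h import *
iw,_,ci=load('wrist'); it,_,_=load('top'); i,_,_=load('scene')
cv2.imwrite('pics/fin.png',np.hstack([cv2.resize(iw[100:340,190:430],(400,400)),cv2.resize(i[160:260,290:390],(400,400))]))
E
```

```text
scene 416
 z0.07 112 x [-0.0171  0.0114] y [-0.0151  0.0178]
 z0.09 63 x [-0.0186  0.0106] y [-0.0125  0.0176]
top 901
 z0.07 228 x [-0.0161  0.0019] y [-0.0221  0.0128]
 z0.09 137 x [-0.0154  0.003 ] y [-0.0224  0.0134]
wrist 2640
 z0.07 836 x [-0.0006  0.0236] y [-0.0211  0.0144]
 z0.09 152 x [0.0079 0.0242] y [-0.0217  0.0151]
TCP [0.5985 0.1913 0.2203] tool x/y/z [[0.28, 0.653, -0.704], [0.905, -0.424, -0.034], [-0.32, -0.627, -0.71]] t 17.3 q [-0.9   0.91  0.74  0.91  0.01  2.04 -0.64]
tool shift [ 0.0026 -0.0101  0.0012]
slant 45.218115598855704 az 62.935983241539425 dist 0.10100259622900967 miss perp 0.00038892136062580393 shift for 0.10 [-0.0004 -0.0001  0.001 ] q6 [-0.90316678  0.90628991  0.74131444  0.90968469  0.01261965  2.04057849
 -0.64471768] t 17.3
```

View pics/fin.png

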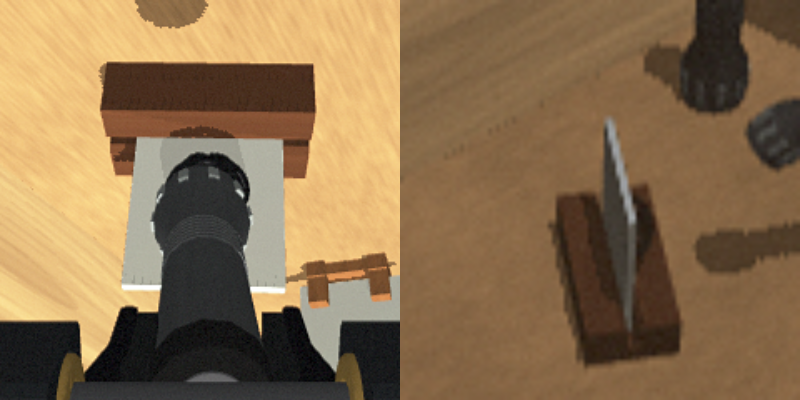

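The final picture shows the torch head at (205,195) lined up on the dome at (210,165), and the panel upright and centred in the groove. The torch is steady, so I hand the job in.

```bash
python3 -m handwheel '[[0,0,0,0,0,0,0],[0,0,0,0,0,0,0],[0,0,0,0,0,0,0],[0,0,0,0,0,0,0]]'; python3 -c "
from bench import ctrl
print(ctrl.close_job())"
```

```text
time: 17.8
position: [0.5985, 0.1915, 0.2203]
tool_rot: [2.182, 1.409, -0.925]
ft_force: [0.2, 0.8, -1.8]
grip_width: 0.287
grip_force: 59.8
the job is handed in; nothing more can be done
None
```

Job handed in at 17.8 s: the sample panel is home in the stand's groove (about 2 mm off centre), print towards the torch holder, and the arm is holding the lit torch still, lens about 10 cm from the print and slanting down at 45°, with the beam on the middle of the print by measurement.

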